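Lock the display arm into the spice stand

ROBOT

A 6-joint arm with a two-finger parallel gripper is mounted at the origin on the work surface. World frame = base frame: x ahead of the robot, y to its left, z up, the work surface at z = 0. Lengths are in mm, angles in rad, forces in N, time in s.
With the tool pointing down it reaches from about 275 to 1000 mm from the base axis. Payload 8.4 kg.
Tool frame: the origin (TCP) lies on the mounting face of the last link; the fingertips stand 173 mm ahead of it and the grasp point (between the pads) lies 155 mm ahead of it; z points along the fingers, y is the direction in which the jaws open and shut (so a half turn about z gives the same grasp; the last joint's range is limited). The gripper opens to 85 mm and grips with 20 to 120 N. Pads are 22 mm wide; open, the fingers measure 114 mm over their backs; the gripper's body (76 mm by 85 mm) begins 54 mm behind the grasp point. The pads swing forward as they close: fully open they stand 13 mm farther back than shut.
Start: joints at [1.342, 0.353, 1.633, -0, 1.155, -0.002], TCP at [140.536, 608.998, 404.681] pointing down, gripper open.
Joint ranges: [-2.63, 2.63], [-0.92, 2.1], [0.06, 2.66], [-1.3, 4.44], [0, 2.69], [-3.02, 3.02]. Speed limits (rad/s): [2.22, 2.22, 2.79, 3.14, 3.14, 3.14].

INTERFACE

Orientations are given as [roll, pitch, yaw] about the fixed x, y, z axes, in that order (R = Rz(yaw) Ry(pitch) Rx(roll)).
In Python, from rig import r, grab_frame, spotter gives the robot as it stands.
- The arm moves only by the tool apply_moves, never from a script. Its argument "motion" is text: rows parted by semicolons, each of 5 numbers parted by spaces: the opening, from -1 (shut) to 1 (fully open), then the shift along the tool's x, y, z as a fraction of full scale, then the turn about the tool's z as a fraction of full scale. In form: hand x y z twist; .... A call has 1 to 20 rows; each row is the pose to reach, as a shift and turn from the pose commanded when the call began, along the tool's axes at that moment, turning the shorter way round; what a row does not reach only later rows make up. Full scale, the value 1, is 1 m for a shift and pi rad for a turn. A row lasts 1/12 s, in which the tool goes at most 41.7 mm and 7.16 degrees, less where a joint would pass 70% of its speed; a pose out of reach is approached as far as the arm can. A call with a number of a shift or a turn outside -1 to 1 is refused whole. A call with a gripper value outside its range is refused whole. The fingers move at their own pace and stop on an object; "squeeze" is the grip in N (left out, the last holds). Time passes only in rows, so rows that repeat a pose let the fingers close. It gives the time, the measured TCP pose, the force and the opening at its end, in the units of the state.
- r.sense(): the state, without advancing time (a new reading comes with each control period).
- grab_frame(name): name is "scene" or "side" or "wrist"; returns a dict with "img" (400x640x3 uint8, red, green, blue), "fx", "fy", "cx", "cy" (pixels), "R" (3x3) and "t" (3): a world point X has camera coordinates R X + t. Camera axes: x right, y down, z forward; pixel columns grow to the right and rows downward; lengths in mm; the calibration is good to about 2 mm. A picture is of the moment at which its call begins. There is no depth.
- r.sign_off(): hands the job in, once; it reports no verdict.
Trained networks look in the newest picture that a camera, given by its name, has taken for a name from the list of things; names that differ only in an ending like _2 or _b are one class to them, and where a whole thing is asked for, a point or a joint stands for the part that bears it (a point fixed in the world has none). Each returns a list of dicts, best first, with "conf" (0 to 1); they miss things now and then, are a little off and sometimes report something else, mostly with a low value. They report only what shows in the picture. A call takes as long as a camera call. They do not tell look-alikes from the thing itself.
- spotter.boxes_of(query, camera): "point" ([x, y, z] in mm, in world coordinates, good to about 4 mm: the middle of the surface that is visible of it).
- spotter.place_of(query, camera): "point" ([x, y, z] in mm, in world coordinates, good to about 4 mm: a listed point, or the origin of a listed thing).
The state is a dict: "clock": time; "qpos": joint angles; "qvel": joint speeds; "joint_efforts": joint torques, N m; "eef_pos": TCP position; "tcp_rot": TCP orientation; "contact_force": force on the tool from outside, world axes, zero at the start; "wrist_torque": the same for the moment, N m; "opening": opening from 0.0 (shut) to 1.0 (fully open).
Only numpy, scipy, OpenCV 4.12 (cv2) and the standard library are available. Lean on these libraries where they do the work, as an engineer would, in place of code of your own. Each camera call takes 0.05 s, during which the arm holds its last target.

TASK

Hang the green display arm, the one with two claws at its back, on the slotted stand: put both claws into the upper pair of slots and press the arm down until it is fully home and the orange catch has snapped out over it, then let go. Leave the glass jar standing where it is.

Things in the scene. Friction and masses are not known exactly. Their poses are not given: they have to be found in the camera images.
- claw_arm_grip (a point): Centre of the green claw arm's black grip block, 30 x 22 x 50 mm (x, y, z): pinch across y. 46 mm above the arm's underside (on the counter), 20 below the block's top. +x to the claws, -x along the arm (tip 93 mm off), z up. Crossbar rear face 35 mm ahead, 160 mm wide (y). Claws at y +-60 mm, 8 mm thick, hooks 18 mm deep, reaching 18 mm behind that face. About 0.25 kg. The yellow arm has no claws.
- home (a point): Where the grip block's centre stands once the arm is locked in the white stand; axes then agree (+x into the stand, z up). Upright fronts 36 mm ahead, tops 39 mm above. Upper slots 26 mm wide at y +-60 mm, from 26 mm below to 24 above. Way in: 30 mm above home, from 50 mm or more out, along +x until level with home (6 mm short to 1 past will do), then press straight down 30 mm onto the slots' lower edges.
- catch (a joint): Orange sprung catch midway between the uprights: 0 m fully out, up to 0.012 pushed back (+x of home). From about 19 mm above home the arm's rear tongue meets its slope and pushes it back 7 to 8 mm; this takes 5 to 15 N downward, more than the arm's weight. At home it snaps out over the tongue, back to 0: locked.
- jar_middle (a point): Bystander: middle of an amber glass jar with a dark wooden knob lid, 72 mm across, 119 mm high, standing on the counter; this point is 55 mm above its underside. Leave it alone.
Things that resemble listed ones, but are neither listed nor needed, are in the scene too. Of the things like the part that bears claw_arm_grip, leave any that is blue; of the rest the smaller one is meant.

How it is judged (in metres and radians):
At the end, for the whole second after the job is handed in: The grip block's centre stands at home within 7 mm in and out, 15 mm sideways and 8 mm in height, in line with the stand within 10 degrees and level within 10 degrees, with the catch out again (under 3 mm), and the arm let go (x of claw_arm_grip in the frame of home between -0.007 and 0.007 m and y of claw_arm_grip in the frame of home between -0.015 and 0.015 m and z of claw_arm_grip in the frame of home between -0.008 and 0.008 m and angle between the x axis of claw_arm_grip and the x axis of home, either way round below 0.175 rad and angle between claw_arm_grip's own z axis and vertical below 0.175 rad and value of joint catch below 0.003 m and distance between claw_arm_grip and home below 0.02 m); the robot touches nothing.
It fails at once if the glass jar is shifted by more than 40 mm or knocked over (distance of jar_middle from where it was at the start of the episode above 0.04 m or angle between jar_middle's own z axis and vertical above 0.5 rad).
It also fails if it takes over 43 s, if anything falls off the work surface, if the arm or the gripper's body presses on something with over 40 N, if the wrist force passes 120 N, or if a joint passes its speed limit or range.

## Working session

There is one attempt and no reset: what is moved stays moved. The work goes in short steps, Python scripts to look and compute and a tool call to move; the robot and the scene stay as the last step left them, time stands still between calls to the robot, and variables do not carry over. Pictures are saved under pics/ and viewed, and the job is handed in when it is done.

Besides the shell and the picture viewer there is one more tool, called after ">>>" in YAML: its name, and indented under it one key for each argument. apply_moves: Moves the arm, as the interface text tells. Its arguments: {"type":"object","properties":{"motion":{"type":"string"},"squeeze":{"type":"number"}},"required":["motion"]}

```bash
mkdir -p pics; python3 - <<'E'
from rig import r, grab_frame, spotter
import cv2
s=r.sense();print(s)
for n in ["scene","side","wrist"]:
    f=grab_frame(n);cv2.imwrite(f"pics/{n}0.png",f["img"][:,:,::-1])
    print(n,f["fx"],f["cx"],f["R"],f["t"])
    for q in ["claw_arm_grip","home","catch","jar_middle"]:
        print(n,q,"place",[(d["conf"],d["point"]) for d in spotter.place_of(q,n)])
E
```

```text
{'clock': 0.0, 'qpos': array([ 1.34158238e+00,  3.53682318e-01,  1.63414033e+00,  2.44417836e-05,
        1.15520661e+00, -2.40838100e-03]), 'qvel': array([-2.64807765e-03,  9.85962403e-04,  5.79301539e-04,  1.61756643e-03,
       -2.57686688e-04, -6.93376768e-05]), 'joint_efforts': array([ 9.62853337e-04, -6.05272722e+01, -3.42049778e+01,  1.12587929e-04,
        9.41046746e-03, -8.13602838e-06]), 'eef_pos': array([140.48925675, 608.76417583, 403.93751534]), 'tcp_rot': array([-3.14015611e+00, -2.58068761e-05,  2.91477718e+00]), 'contact_force': array([-0.80778391,  0.77278296,  1.033283  ]), 'wrist_torque': array([-0.00394121,  0.00719458,  0.01226778]), 'opening': 1.0013941574625558}
scene 424.0061486166599 318.08714398879266 [[-0.46310985  0.8861548  -0.01609136]
 [ 0.62221148  0.31213484 -0.71793086]
 [-0.6311752  -0.34249308 -0.69592841]] [ 368.28270209 -213.10284214 1467.4068065 ]
scene claw_arm_grip place [(0.76, [286.0, -209.4, 45.0]), (0.67, [506.1, -71.6, 46.5])]
scene home place [(0.74, [507.5, 233.1, 129.0])]Traceback (most recent call last):
  File "<stdin>", line 8, in <module>
ValueError: it knows: claw_arm grip, home, jar_middle
```

```bash
python3 - <<'E'
from rig import r, grab_frame, spotter
import cv2
for n in ["side","wrist","scene"]:
    f=grab_frame(n);cv2.imwrite(f"pics/{n}0.png",f["img"][:,:,::-1])
    print(n,f["fx"],f["cx"],f["R"].tolist(),f["t"])
    for q in ["claw_arm_grip","home","jar_middle"]:
        print(n,q,"place",[(d["conf"],d["point"]) for d in spotter.place_of(q,n)])
    print([(d["conf"],d["point"]) for d in spotter.boxes_of("claw_arm_grip",n)])
print(r.sense()["clock"])
E
```

```text
side 512.876075126563 322.67689066864943 [[0.7002844832238355, -0.7135832845392674, -0.020013460022609272], [-0.3864902554466636, -0.35541818050295665, -0.8510600445401844], [0.6001890743763151, 0.6037191507597871, -0.5246868227859197]] [-487.45941899  260.2366924  1259.64855179]
side claw_arm_grip place [(0.88, [283.7, -212.4, 47.9]), (0.83, [511.2, -66.5, 46.1]), (0.79, [477.8, -576.0, 64.3])]
side home place []
side jar_middle place [(0.55, [771.4, -49.0, 58.2])]
[(0.69, [276.9, -216.4, 25.9]), (0.62, [453.1, -588.4, 33.4]), (0.56, [486.5, -75.2, 26.1])]
wrist 331.7795866533499 310.8234476714772 [[0.22396493886966948, 0.9745970310285326, -0.000577293232908962], [0.9352443018502189, -0.21475488136659274, 0.28142216825601896], [0.2741492331081808, -0.06356860891660385, -0.9595838837468071]] [-624.44780124  -36.9812832   377.98023233]
wrist claw_arm_grip place []
wrist home place []
wrist jar_middle place []
[]
scene 424.0061486166599 318.08714398879266 [[-0.4631098548011827, 0.886154800578825, -0.016091357839855495], [0.6222114786419894, 0.31213483805284403, -0.7179308592893009], [-0.6311752040695012, -0.34249308355765035, -0.6959284083028915]] [ 368.28270209 -213.10284214 1467.4068065 ]
scene claw_arm_grip place [(0.77, [478.1, -576.3, 62.9]), (0.72, [508.2, -69.6, 47.2]), (0.7, [287.4, -209.4, 48.7])]
scene home place [(0.78, [508.5, 232.3, 131.1])]
scene jar_middle place [(0.9, [771.6, -53.1, 51.4])]
[(0.69, [500.2, -59.8, 23.4]), (0.63, [298.9, -198.9, 23.5]), (0.61, [477.8, -559.1, 26.7])]
0.9
```

View pics/scene0.png

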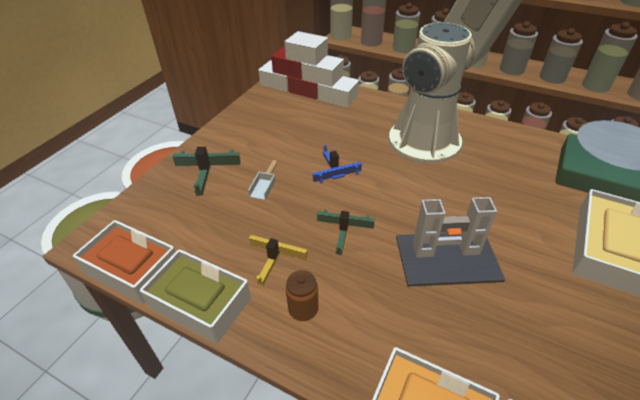

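View pics/side0.png

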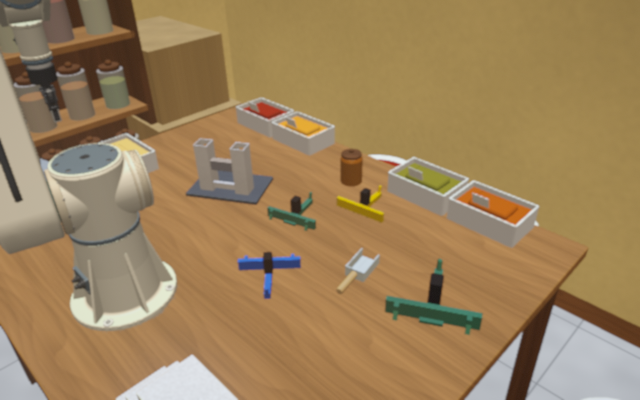

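View pics/wrist0.png

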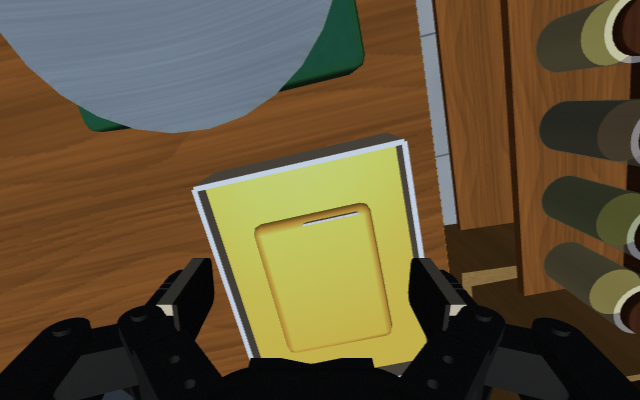

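```bash
python3 - <<'E'
import cv2
a=cv2.imread("pics/scene0.png");b=cv2.imread("pics/side0.png")
cv2.imwrite("pics/z1.png",cv2.resize(a[185:295,300:510],None,fx=3.8,fy=3.8,interpolation=cv2.INTER_CUBIC))
cv2.imwrite("pics/z2.png",cv2.resize(b[130:235,180:325],None,fx=5.5,fy=5.5,interpolation=cv2.INTER_CUBIC))
E
```

```text
(no output)
```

View pics/z1.png

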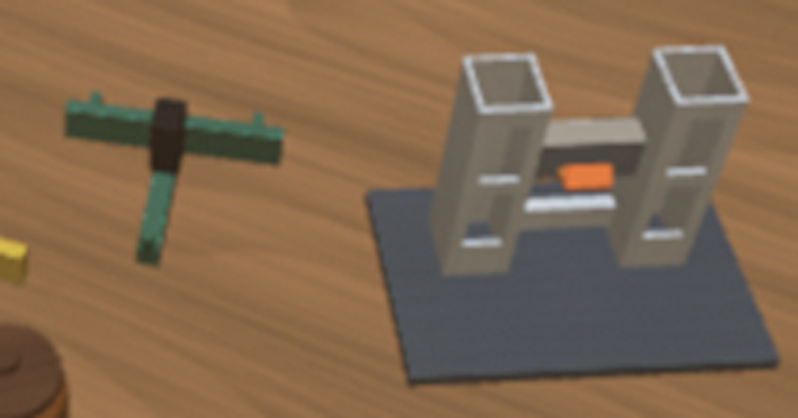

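View pics/z2.png

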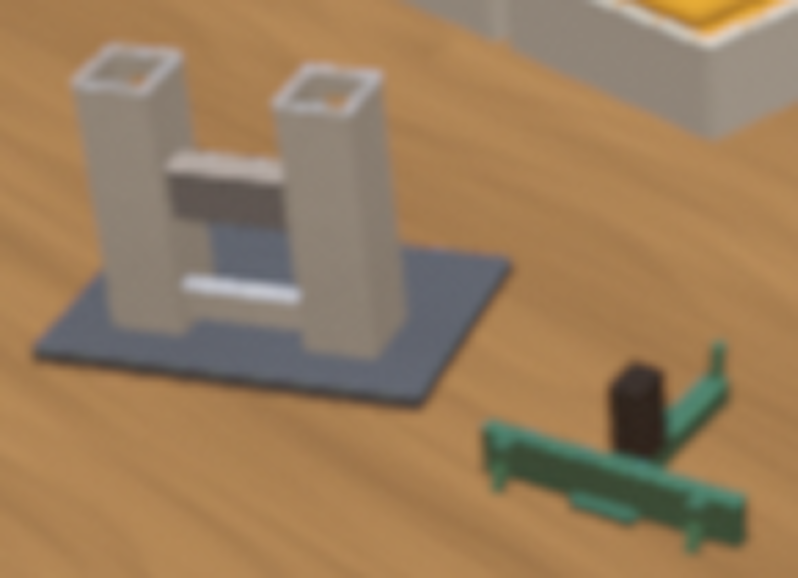

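```bash
cat > h.py <<'E'
import numpy as np, json
from scipy.optimize import least_squares
def proj(c,X):
    p=X@np.array(c["R"]).T+np.array(c["t"]);return np.c_[c["fx"]*p[:,0]/p[:,2]+c["cx"],c["fy"]*p[:,1]/p[:,2]+c["cy"]]
def place(x,y,z,a,L):
    L=np.array(L,float);C,S=np.cos(a),np.sin(a)
    return np.c_[x+C*L[:,0]-S*L[:,1],y+S*L[:,0]+C*L[:,1],z+L[:,2]]
E
python3 - <<'E'
from rig import grab_frame
from h import *
cs=grab_frame("scene");cd=grab_frame("side")
json.dump({n:{k:(np.array(c[k]).tolist()) for k in("R","t","fx","fy","cx","cy")} for n,c in(("scene",cs),("side",cd))},open("cams.json","w"))
s=lambda l:np.array([300,185])+(np.array(l)+.5)/3.8-.5
d=lambda l:np.array([180,130])+(np.array(l)+.5)/5.5-.5
# order: +y upright FO FI BI BO ; -y upright FI FO BO BI
S=s([(475,110),(550,107),(536,56),(464,58),(668,103),(746,100),(722,48),(655,50)])
D=d([(383,72),(308,65),(275,107),(352,115),(183,52),(110,45),(75,85),(155,95)])
def L(w,dp): 
    f,b=36,36+dp;i,o=60-w/2,60+w/2
    return [(f,o,39),(f,i,39),(b,i,39),(b,o,39),(f,-i,39),(f,-o,39),(b,-o,39),(b,-i,39)]
def res(p):
    X=place(*p[:4],L(p[4],p[5]));return np.r_[(proj(cs,X)-S).ravel(),(proj(cd,X)-D).ravel()]
q=least_squares(res,[508,232,130,3.1,42,42]);print(q.x,np.sqrt(q.cost*2/32));print(q.fun.reshape(-1,2).round(1).tolist())
# arm: params x,y,yaw,ztop of bar,thick
AS=s([(66,103),(283,128),(170,107)]);AD=d([(487,424),(745,497),(638,378)])
def ra(p):
    x,y,a,zt,th=p;
    X=place(x,y,0,a,[(35-th,80,zt),(35-th,-80,zt),(0,0,66)]);Y=place(x,y,0,a,[(35,-80,zt),(35,80,zt),(0,0,66)])
    return np.r_[(proj(cs,X)-AS).ravel(),(proj(cd,Y)-AD).ravel()]
q=least_squares(ra,[508,-69,3.1,30,10]);print(q.x);print(q.fun.reshape(-1,2).round(1).tolist())
E
```

```text
[509.67806062 224.99434974 132.76422143   3.65793359  45.38975536
  45.12281732] 0.5393914415408723
[[0.1, -0.0], [0.0, 0.1], [-1.0, -0.1], [-1.1, 0.1], [1.3, -0.0], [0.3, 0.0], [0.3, 0.2], [-1.1, 0.4], [-0.0, 0.7], [-0.2, 0.5], [-0.2, -0.6], [-0.1, -0.5], [0.2, 0.5], [0.1, 0.3], [-0.2, -0.5], [-1.1, -0.9]]
[512.35875637 -70.97425539   3.44281151  34.63312453   4.94834734]
[[-1.0, -0.3], [-0.3, -0.0], [-1.0, 1.9], [-1.7, 0.1], [-0.7, 0.4], [-0.2, -0.0]]
```

>>> apply_moves:
  motion: "1 -0.515 -0.579 0 -0.168;1 -0.515 -0.579 0 -0.168;1 -0.515 -0.579 0 -0.168;1 -0.515 -0.579 0 -0.168;1 -0.515 -0.579 0 -0.168;1 -0.515 -0.579 0 -0.168;1 -0.515 -0.579 0 -0.168;1 -0.515 -0.579 0 -0.168;1 -0.515 -0.579 0 -0.168;1 -0.515 -0.579 0 -0.168;1 -0.515 -0.579 0 -0.168;1 -0.515 -0.579 0 -0.168;1 -0.515 -0.579 0 -0.168;1 -0.515 -0.579 0 -0.168;1 -0.515 -0.579 0 -0.168;1 -0.515 -0.579 0 -0.168;1 -0.515 -0.579 0 -0.168;1 -0.515 -0.579 0 -0.168;1 -0.515 -0.579 0 -0.168;1 -0.515 -0.579 0 -0.168"

```text
clock: 2.67
eef_pos: [514.2, -74.9, 404.9]
tcp_rot: [-3.14, 0.001, -2.844]
contact_force: [-0.4, 0.0, 0.2]
opening: 1.0
```

```bash
python3 - <<'E'
from rig import r, grab_frame, spotter
import cv2
from h import *
f=grab_frame("wrist");cv2.imwrite("pics/w1.png",f["img"][:,:,::-1])
c={k:np.array(f[k]).tolist() for k in("R","t","fx","fy","cx","cy")};json.dump(c,open("w1.json","w"))
print([(d["conf"],d["point"]) for d in spotter.place_of("claw_arm_grip","wrist")])
X=place(512.4,-71,0,3.443,[(35,80,35),(35,-80,35),(15,11,66),(15,-11,66),(-15,11,66),(-15,-11,66)])
print(proj(c,X).round(0).tolist(), r.sense()["eef_pos"],r.sense()["tcp_rot"])
E
```

```text
[(0.64, [510.8, -68.0, 40.3])]
[[237.0, 142.0], [396.0, 142.0], [305.0, 167.0], [328.0, 167.0], [305.0, 198.0], [328.0, 198.0]] [512.24503833 -71.77381953 404.43145915] [ 3.14108266e+00 -4.77757616e-04 -2.84285254e+00]
```

View pics/w1.png

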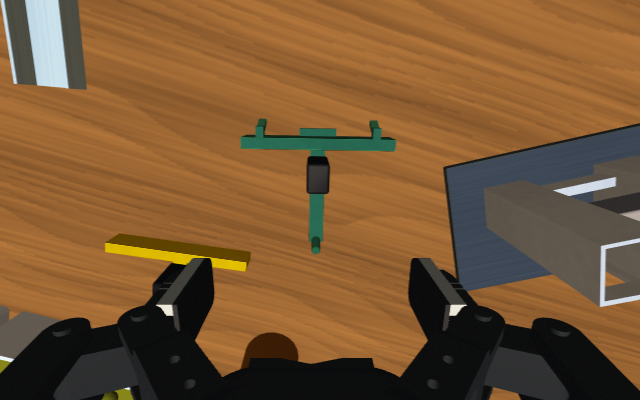

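```bash
python3 - <<'E'
import cv2
a=cv2.imread("pics/w1.png")
cv2.imwrite("pics/z3.png",cv2.resize(a[110:260,230:410],None,fx=4,fy=4,interpolation=cv2.INTER_CUBIC))
E
```

```text
(no output)
```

View pics/z3.png

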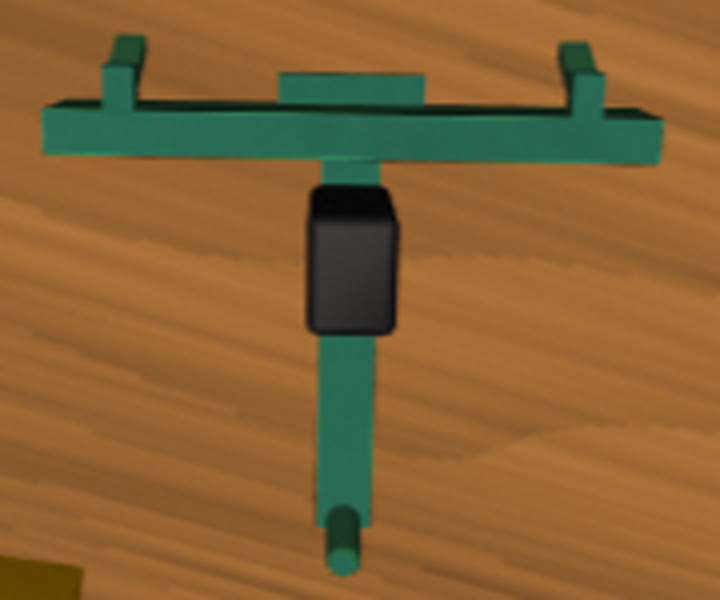

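```bash
python3 - <<'E'
from h import *
c=json.load(open("w1.json"))
P=np.array([230,110])+(np.array([(43,106),(662,119),(43,155),(662,164),(308,219),(398,220),(395,334),(308,332)])+.5)/4-.5
def F(p):
    x,y,a,zt,th=p
    X=place(x,y,0,a,[(35,80,zt),(35,-80,zt),(35-th,80,zt),(35-th,-80,zt),(15,11,66),(15,-11,66),(-15,-11,66),(-15,11,66)])
    return (proj(c,X)-P).ravel()
q=least_squares(F,[510,-70,3.44,35,10]);print(q.x);print(q.fun.reshape(-1,2).round(1).tolist())
E
```

```text
[508.58707876 -70.89379936   3.42307073  26.9837427   12.20379826]
[[-0.4, 0.1], [0.5, -0.5], [0.1, -0.3], [-0.6, 0.2], [-0.3, -1.3], [0.8, -1.1], [0.5, 1.5], [-0.7, 1.6]]
```

>>> apply_moves:
  motion: "1 0.003 0.002 0.04 0.006;1 0.003 0.002 0.08 0.006;1 0.003 0.002 0.12 0.006;1 0.003 0.002 0.15 0.006;1 0.003 0.002 0.175 0.006;1 0.003 0.002 0.192 0.006;1 0.003 0.002 0.202 0.006;1 0.003 0.002 0.202 0.006;-1 0.003 0.002 0.202 0.006;-1 0.003 0.002 0.202 0.006;-1 0.003 0.002 0.202 0.006;-1 0.003 0.002 0.202 0.006;-1 0.003 0.002 0.202 0.006;-1 0.003 0.002 0.202 0.006;-1 0.003 0.002 0.202 0.006;-1 0.003 0.002 0.202 0.006"
  squeeze: 80

```text
clock: 4.1
eef_pos: [509.1, -70.1, 203.7]
tcp_rot: [-3.141, 0.001, -2.86]
contact_force: [-1.4, 0.8, 9.6]
opening: 0.245
```

>>> apply_moves:
  motion: "-1 0 0 -0.03 0;-1 0 0 -0.07 0;-1 0 0 -0.11 0;-1 0 0 -0.15 0;-1 0 0 -0.19 0;-1 -0.02 0.04 -0.22 -0.01;-1 -0.04 0.08 -0.23 -0.02;-1 -0.055 0.115 -0.23 -0.03;-1 -0.07 0.15 -0.23 -0.04;-1 -0.085 0.185 -0.23 -0.05;-1 -0.1 0.22 -0.23 -0.06;-1 -0.12 0.255 -0.23 -0.07;-1 -0.13 0.28 -0.23 -0.075;-1 -0.141 0.298 -0.23 -0.075;-1 -0.141 0.298 -0.23 -0.075;-1 -0.141 0.298 -0.23 -0.075"

```text
clock: 5.43
eef_pos: [560.8, 256.3, 432.1]
tcp_rot: [-3.141, -0.001, -2.622]
contact_force: [0.1, -1.0, -3.6]
opening: 0.247
```

```bash
python3 - <<'E'
from rig import r, grab_frame, spotter
import cv2
from h import *
for n in("wrist","scene","side"):
    f=grab_frame(n);cv2.imwrite(f"pics/{n}2.png",f["img"][:,:,::-1])
    if n=="wrist":json.dump({k:np.array(f[k]).tolist() for k in("R","t","fx","fy","cx","cy")},open("w2.json","w"))
    for q in("claw_arm_grip","home"):print(n,q,[(d["conf"],d["point"]) for d in spotter.place_of(q,n)])
    cv2.imwrite(f"pics/{n}2.png",f["img"][:,:,::-1])
s=r.sense();print(s)
E
```

```text
wrist claw_arm_grip [(0.64, [562.5, 255.8, 273.3])]
wrist home [(0.6, [509.0, 226.0, 131.2])]
scene claw_arm_grip [(0.96, [285.8, -211.9, 44.5]), (0.66, [560.7, 256.0, 275.0]), (0.59, [477.5, -575.1, 61.5])]
scene home [(0.96, [511.3, 230.3, 128.4])]
side claw_arm_grip [(0.96, [284.7, -210.2, 49.0]), (0.74, [471.9, -575.7, 61.9])]
side home [(0.53, [773.2, -48.2, 54.3])]
{'clock': 5.8833, 'qpos': array([ 4.23928019e-01,  3.14937867e-01,  1.62295402e+00, -2.48899868e-05,
        1.20354544e+00, -1.66378244e+00]), 'qvel': array([ 0.00526887,  0.00360279, -0.00201877,  0.00055087,  0.0016462 ,
        0.00200738]), 'joint_efforts': array([-5.37064194e-02, -6.04772973e+01, -3.63656795e+01, -7.63095275e-03,
        4.58991446e-02, -1.99841052e-03]), 'eef_pos': array([561.19374217, 254.90373044, 432.84875242]), 'tcp_rot': array([-3.14155510e+00,  1.52496746e-04, -2.62466959e+00]), 'contact_force': array([-1.16931056,  0.38961111, -2.00594125]), 'wrist_torque': array([ 0.0110122 , -0.04321062, -0.03160027]), 'opening': 0.2490281297553969}
```

View pics/wrist2.png

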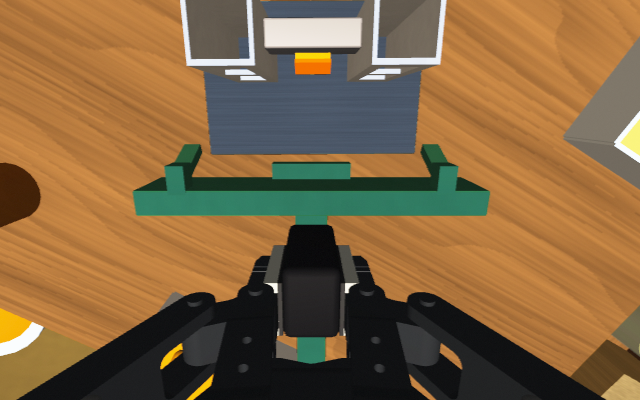

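View pics/scene2.png

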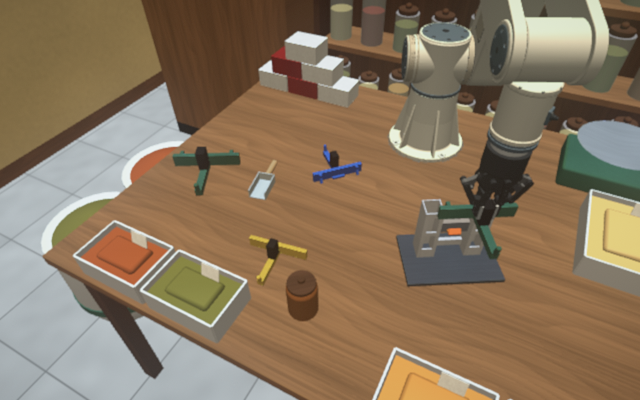

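View pics/side2.png

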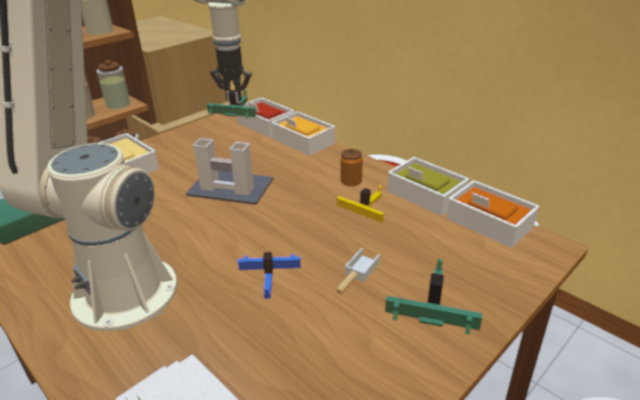

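```bash
python3 - <<'E'
import cv2
a=cv2.imread("pics/wrist2.png")
cv2.imwrite("pics/z4.png",cv2.resize(a[40:100,170:460],None,fx=2.7,fy=2.7*2,interpolation=cv2.INTER_CUBIC))
cv2.imwrite("pics/z5.png",cv2.resize(a[135:235,120:500],None,fx=2.1,fy=4.2,interpolation=cv2.INTER_CUBIC))
E
```

```text
(no output)
```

View pics/z4.png

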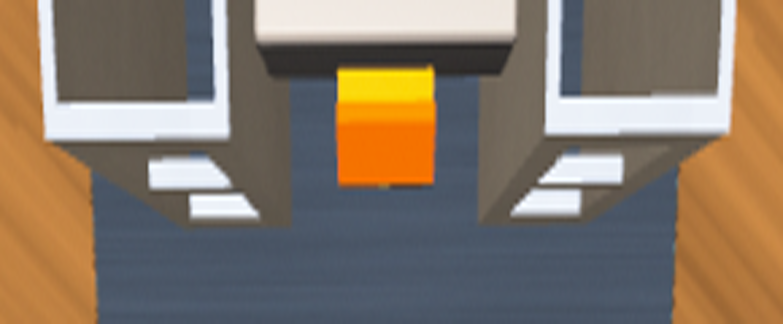

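View pics/z5.png

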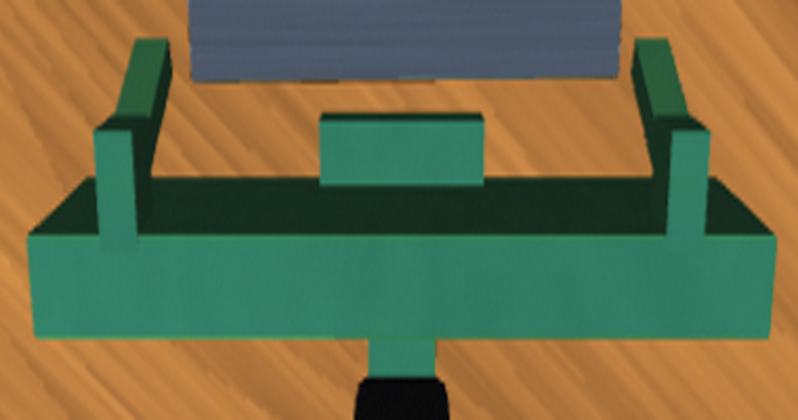

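```bash
python3 - <<'E'
from h import *
c=json.load(open("cams.json"));cs,cd=c["scene"],c["side"];w=json.load(open("w2.json"))
s=lambda l:np.array([300,185])+(np.array(l)+.5)/3.8-.5
d=lambda l:np.array([180,130])+(np.array(l)+.5)/5.5-.5
S=s([(475,110),(550,107),(536,56),(464,58),(668,103),(746,100),(722,48),(655,50)])
D=d([(383,72),(308,65),(275,107),(352,115),(183,52),(110,45),(75,85),(155,95)])
W=np.array([170,40])+(np.array([(45,138),(229,137),(545,135),(731,132)])+.5)/np.array([2.7,5.4])-.5
def L(w,dp): 
    f,b=36,36+dp;i,o=60-w/2,60+w/2
    return [(f,o,39),(f,i,39),(b,i,39),(b,o,39),(f,-i,39),(f,-o,39),(b,-o,39),(b,-i,39)]
def res(p):
    X=place(*p[:4],L(p[4],p[5]));return np.r_[(proj(cs,X)-S).ravel(),(proj(cd,X)-D).ravel(),(proj(w,X[[0,1,4,5]])-W).ravel()]
q=least_squares(res,[508,232,130,3.6,42,42],loss="soft_l1");print("home all",q.x);print(q.fun.reshape(-1,2)[-4:].round(1).tolist())
for z in(129,131,133):
    q=least_squares(lambda p:res([p[0],p[1],z,p[2],p[3],45])[-8:],[508,232,3.6,42]);print(z,q.x,q.cost)
A=np.array([120,135])+(np.array([(28,236),(776,236),(33,338),(770,338)])+.5)/np.array([2.1,4.2])-.5
def F(p):
    x,y,a,z=p;zt=-19;th=12
    return (proj(w,place(x,y,z,a,[(35,80,zt),(35,-80,zt),(35-th,80,zt),(35-th,-80,zt)]))-A).ravel()
q=least_squares(F,[560,255,3.65,273]);print("arm",q.x,q.fun.round(1))
E
```

```text
home all [507.36543303 226.75433274 131.51225872   3.66667328  44.28475898
  44.74142809]
[[-1.3, 0.3], [-0.7, 0.1], [-0.1, -0.1], [-0.1, 0.1]]
129 [506.88377924 226.89609176   3.66599936  44.57734479] 0.6923031079403021
131 [507.11225874 227.01035607   3.66598157  44.19560921] 0.1973729803313455
133 [507.34126914 227.12491506   3.6659635   43.81390872] 2.31249306339735
arm [560.5606676  255.83173886   3.66189659 275.21999019] [-0.7 -0.6  0.5 -0.6  0.8  0.6 -0.6  0.6]
```

>>> apply_moves:
  motion: "-1 0 0.002 0.03 -0.001;-1 0 0.002 0.06 -0.001;-1 0 0.002 0.09 -0.001;-1 0 0.002 0.105 -0.001;-1 0 0.002 0.114 -0.001;-1 0 0.002 0.114 -0.001;-1 0 0.002 0.114 -0.001"

```text
clock: 6.47
eef_pos: [560.5, 257.3, 319.2]
tcp_rot: [-3.142, 0.0, -2.621]
contact_force: [0.3, 0.4, -3.4]
opening: 0.247
```

```bash
python3 - <<'E'
from rig import r, grab_frame, spotter
import cv2
for n in("wrist","scene"):
    f=grab_frame(n);cv2.imwrite(f"pics/{n}3.png",f["img"][:,:,::-1])
    print([(d["conf"],d["point"]) for d in spotter.place_of("claw_arm_grip",n)])
cv2.imwrite("pics/z6.png",cv2.resize(f["img"][165:295,385:545,::-1],None,fx=4.5,fy=4.5,interpolation=cv2.INTER_CUBIC))
s=r.sense();print(s["eef_pos"],s["tcp_rot"],s["contact_force"])
E
```

```text
[]
[(0.89, [477.2, -574.7, 61.6]), (0.66, [558.9, 258.7, 165.5]), (0.64, [285.8, -205.5, 47.0])]
[560.69128548 257.45320283 320.22812743] [-3.14134027e+00  2.51988775e-03 -2.62075492e+00] [ 0.29751968 -0.01560857 -2.44725419]
```

View pics/wrist3.png

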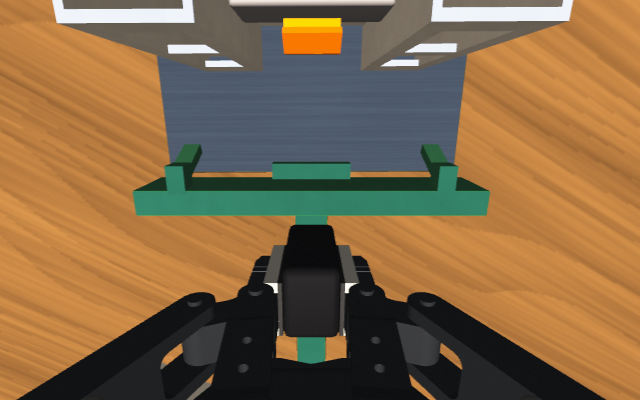

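View pics/z6.png

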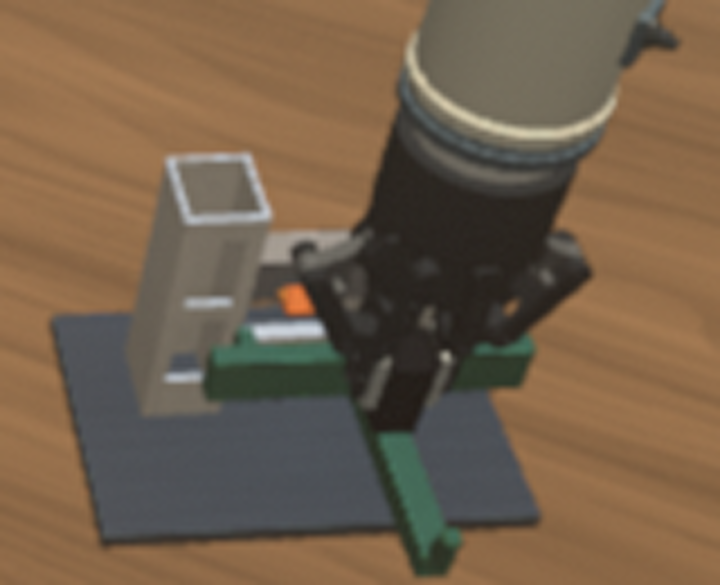

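>>> apply_moves:
  motion: "-1 0.01 0 0 0;-1 0.02 0 0 0;-1 0.03 0 0 0;-1 0.04 0 0 0;-1 0.047 0 0 0;-1 0.054 0 0 0;-1 0.059 0 0 0;-1 0.059 0 0 0;-1 0.059 0 0 0"

```text
clock: 7.42
eef_pos: [509.0, 227.9, 318.9]
tcp_rot: [-3.142, 0.001, -2.621]
contact_force: [0.1, 0.6, -2.7]
opening: 0.251
```

```bash
python3 - <<'E'
from rig import r, grab_frame, spotter
import cv2
for n in("wrist","scene"):
    f=grab_frame(n);cv2.imwrite(f"pics/{n}4.png",f["img"][:,:,::-1])
cv2.imwrite("pics/z7.png",cv2.resize(f["img"][165:295,385:545,::-1],None,fx=4.5,fy=4.5,interpolation=cv2.INTER_CUBIC))
s=r.sense();print(s["eef_pos"],s["tcp_rot"],s["contact_force"],s["wrist_torque"])
E
```

```text
[509.37781323 228.07021517 318.82127003] [-3.14154883e+00  7.06933239e-04 -2.62074854e+00] [-0.11939265  0.33352609 -2.6687685 ] [-0.01248042 -0.03381892 -0.02464168]
```

View pics/wrist4.png

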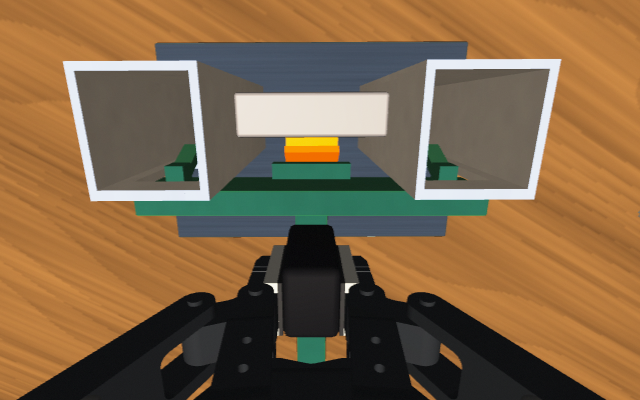

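View pics/z7.png

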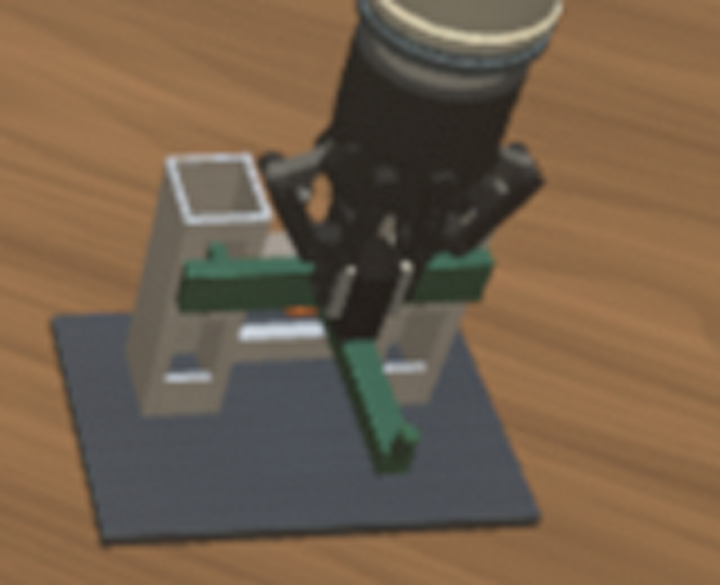

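>>> apply_moves:
  motion: "-1 0 0 0.004 0;-1 0 0 0.008 0;-1 0 0 0.012 0;-1 0 0 0.015 0;-1 0 0 0.018 0;-1 0 0 0.02 0;-1 0 0 0.022 0;-1 0 0 0.024 0;-1 0 0 0.026 0;-1 0 0 0.027 0;-1 0 0 0.027 0"
  squeeze: 100

```text
clock: 8.43
eef_pos: [508.7, 227.8, 291.2]
tcp_rot: [3.142, -0.001, -2.621]
contact_force: [2.1, 1.2, -1.9]
opening: 0.246
```

>>> apply_moves:
  motion: "-1 0 0 0.001 0;-1 0 0 0.002 0;-1 0 0 0.003 0;-1 0 0 0.003 0"

```text
clock: 8.77
eef_pos: [508.2, 227.5, 288.4]
tcp_rot: [3.141, -0.003, -2.621]
contact_force: [-3.5, -1.3, 4.3]
opening: 0.243
```

```bash
python3 - <<'E'
from rig import r, grab_frame, spotter
import cv2
for n in("wrist","scene"):
    f=grab_frame(n);cv2.imwrite(f"pics/{n}5.png",f["img"][:,:,::-1])
cv2.imwrite("pics/z8.png",cv2.resize(f["img"][165:295,385:545,::-1],None,fx=4.5,fy=4.5,interpolation=cv2.INTER_CUBIC))
s=r.sense();print(s["eef_pos"],s["tcp_rot"],s["contact_force"],s["wrist_torque"])
E
```

```text
[508.23155558 227.55478056 288.34223511] [ 3.14144600e+00 -2.58833796e-03 -2.62056799e+00] [-4.06535405 -2.38446696  3.09008531] [-0.52437695  0.86039376  0.14115333]
```

View pics/wrist5.png

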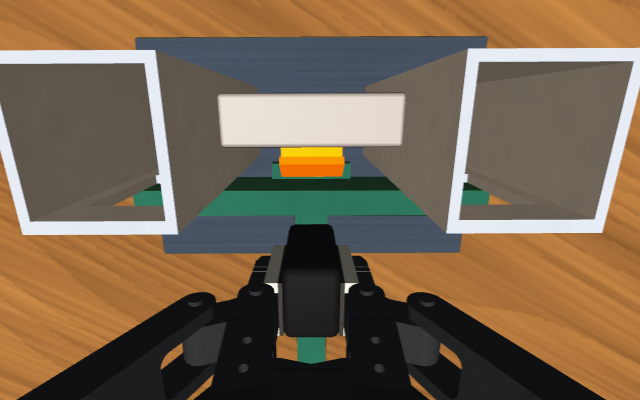

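View pics/z8.png

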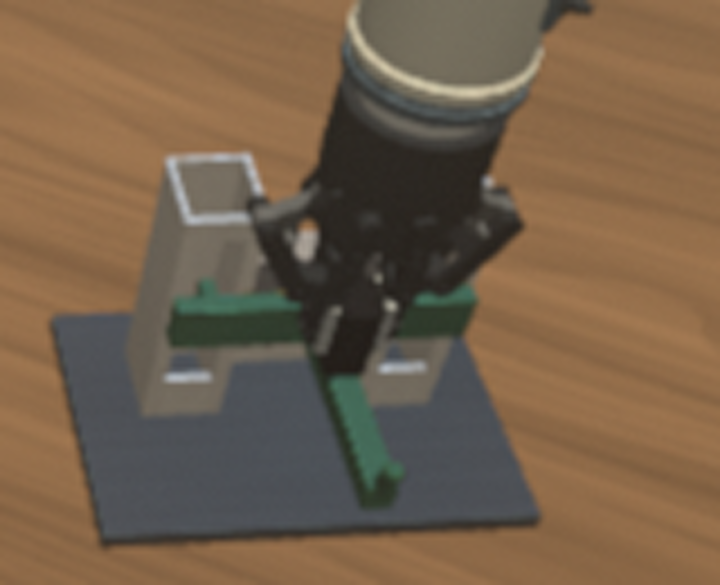

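>>> apply_moves:
  motion: "-1 0 0 0.001 0;-1 0 0 0.002 0;-1 0 0 0.003 0;-1 0 0 0.003 0"

```text
clock: 9.2
eef_pos: [508.9, 227.9, 286.8]
tcp_rot: [3.142, -0.0, -2.621]
contact_force: [-4.8, -1.4, 18.0]
opening: 0.243
```

>>> apply_moves:
  motion: "-1 0 0 -0.003 0;-1 0 0 -0.003 0;-1 0 0 -0.006 0;-1 0 0 -0.006 0"

```text
clock: 9.53
eef_pos: [508.0, 227.4, 290.0]
tcp_rot: [3.141, -0.004, -2.621]
contact_force: [-2.4, -2.1, -17.6]
opening: 0.245
```

>>> apply_moves:
  motion: "-1 0 0 0.003 0;-1 0 0 0.003 0;1 0 0 0.003 0;1 0 0 0.003 0;1 0 0 0.003 0;1 0 0 0.003 0;1 0 0 0.003 0;1 0 0 0.003 0;1 0 0 0.003 0;1 0 0 -0.02 0;1 0 0 -0.05 0;1 0 0 -0.09 0;1 0 0 -0.13 0;1 -0.03 0 -0.16 0;1 -0.05 0 -0.18 0;1 -0.05 0 -0.18 0;1 -0.05 0 -0.18 0"

```text
clock: 10.95
eef_pos: [552.9, 253.1, 472.5]
tcp_rot: [-3.141, 0.002, -2.621]
contact_force: [-0.5, -0.2, -1.2]
opening: 1.001
```

```bash
python3 - <<'E'
from rig import r, grab_frame, spotter
import cv2
for n in("wrist","scene"):
    f=grab_frame(n);cv2.imwrite(f"pics/{n}6.png",f["img"][:,:,::-1])
    for q in("claw_arm_grip","home","jar_middle"):print(n,q,[(d["conf"],d["point"]) for d in spotter.place_of(q,n)])
cv2.imwrite("pics/z9.png",cv2.resize(f["img"][165:295,385:545,::-1],None,fx=4.5,fy=4.5,interpolation=cv2.INTER_CUBIC))
s=r.sense();print(s["eef_pos"],s["contact_force"],s["opening"])
E
```

```text
wrist claw_arm_grip [(0.86, [512.3, 229.8, 125.0])]
wrist home [(0.88, [508.1, 226.7, 129.7])]
wrist jar_middle [(0.86, [772.3, -51.1, 54.9])]
scene claw_arm_grip [(0.65, [285.5, -209.9, 49.2]), (0.6, [477.2, -576.0, 60.7]), (0.57, [508.8, 227.5, 131.0])]
scene home [(0.68, [511.4, 230.0, 129.8])]
scene jar_middle [(0.76, [773.4, -52.7, 53.7])]
[552.00704981 252.5565987  471.00271905] [ 0.85441562  0.23518332 -0.2805058 ] 0.9996674917627197
```

View pics/wrist6.png

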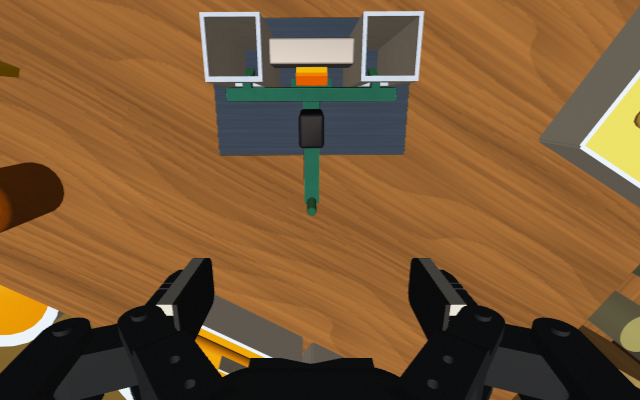

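View pics/z9.png

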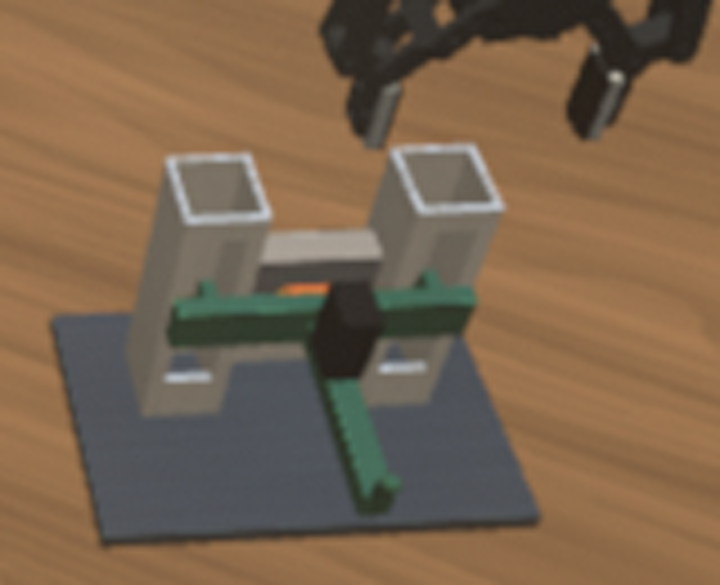

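```bash
python3 -c "
from rig import r
print(r.sign_off())"
```

```text
the job is handed in; nothing more can be done
None
```

The smaller green arm hangs on the stand with both claws in the upper slots, and the job is handed in. I gripped it by its black block, entered about 30 mm above home and pressed it down until it stopped. The clock read about 11 s at the last look.

- **Fully home:** pressing further raised the force to 18 N with almost no travel.
- **Locked:** a short upward pull before letting go was held at about 17 N. The last pictures show the orange catch out over the tongue, though I had no direct reading of the joint.
- **Position:** after release, the scene camera puts the grip block at (509, 228, 131) mm, against my fitted home of (507, 227, 131). The wrist camera's estimate disagrees by a few mm, at (512, 230, 125). I put that down to detector error, because the force checks agree with the first figure.
- **Alignment:** the crossbar looks centred and square to the stand in the last wrist picture.
- **Gripper and jar:** the gripper is open and well clear with no contact force. The jar reads within about 2 mm of where it started.

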